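# Clear the way and hold the plate rack open

### The job

Toy blocks are in the way of the spring plate rack's sliding jaw: with the sweeper, and without your hand touching them, sweep all three blocks fully into the blue tray, then set the sweeper down on the counter clear of the jaw. Then press the red release button fully down, take the jaw by its upright grip, pull it out past the first click to the second stop, and finish while holding it there against its spring. Leave the pots, mug, jar, bowl and gift box where they are.

Things in the scene. Friction and masses are not known exactly. Their poses are not given: they have to be found in the camera images.
- sweeper_grip (a point): Loose white sweeper standing on its blade (0.15-0.3 kg): centre of its upright red handle (26 x 26 mm, 62 mm tall), 88 mm above the blade's lower edge. x = sweeping direction, y = along the blade, z up. Blade 150 mm long, 45 high, 12 thick, front face 1 mm behind this point; 12 mm cheeks at its ends reach 26 mm ahead, 126 mm apart. Brass collar (40 mm in y) up to 31 mm below the point.
- yellow_center (a point): Centre of the loose yellow square wooden toy block, 22 x 22 x 22 mm, 11 mm above the counter, 15 g.
- pink_center (a point): Centre of the loose pink drum-shaped toy block, 26 mm across, 22 mm high, standing; 11 mm above the counter, 15 g.
- green_center (a point): Centre of the loose green toy block, 22 x 24 x 18 mm with a 4 mm orange stud on top; 11 mm above the counter, 15 g.
- tray: Fixed blue three-sided sorting tray on the counter: inside 100 mm deep (x), 200 mm wide (y), walls 30 mm high, 8 mm thick; open on its -x side, no floor or lip (the counter runs on flat into it). Origin: centre of the inside at counter level; wall ends at the mouth at x = -54 mm, inner face of the back wall at x = +50 mm.
- jaw_grip (a point): Sliding jaw of the spring plate rack: centre of its upright yellow grip (28 mm in x, 22 in y, 50 high), 80 mm above the counter; below it the jaw is 40 mm in x, 22 in y, down to 3 mm off the counter. Axes are the rack's: the jaw draws out along -y, level, away from the dark housing (70 mm in x, 160 in y, 60 high), which begins 44 mm (its brass collar 32 mm) off the jaw's +y face when home.
- jaw (a joint): How far the jaw is drawn out, m. 0 = home (start); locked at about 0.002 until the button is down. Click at about 0.07 = first stop (peak pull 12 N; the jaw can rest just past it by itself); 0.14 = second stop, a hard end. A spring pulls it home with 3 N (home) to 5 N (second stop); only the hand holds it at the second stop.
- release_top (a point): Centre of the top of the round red release button (30 mm across) on top of the rack's housing, 76 mm above the counter; pressed straight down.
- release (a joint): Travel of the release button, m: 0 = up (start, jaw locked), 0.008 = fully down (jaw free). It takes about 3 to 4 N to press and it stays down where it is left.
- pot_green: Bystander: brown clay pot with green band and knob, 113 mm across, 93 mm high; origin under its centre.
- pot_brown: Bystander: brown clay pot with dark knob, 113 mm across, 93 mm high; origin under its centre.
- mug: Bystander: blue mug, 76 mm across plus handle, 85 mm high, near the rack's housing; origin under its centre.
- jar: Bystander: amber jar with a red cap, 60 mm across, 85 mm high, on the robot's side of the rack; origin under its centre.
- bowl: Bystander: terracotta bowl, 120 mm across, 50 mm high; origin under its centre.
- gift_box: Bystander: cardboard gift box with pink ribbon, 90 x 70 x 50 mm; origin under its centre.
Mind the look-alikes: they are no part of the job. Leave any purple or turquoise look-alike of the part that bears jaw_grip alone.

How it is judged (in metres and radians):
On the way, in this order (a step that is already met when the one before it is completed fails the run):
1. all three blocks are inside the tray (x of yellow_center in the frame of tray between -0.044 and 0.052 m and y of yellow_center in the frame of tray between -0.1 and 0.1 m and height (world z) of each of yellow_center, pink_center, green_center below 0.03 m and x of pink_center in the frame of tray between -0.044 and 0.052 m and y of pink_center in the frame of tray between -0.1 and 0.1 m and x of green_center in the frame of tray between -0.044 and 0.052 m and y of green_center in the frame of tray between -0.1 and 0.1 m), for 0.2 s.
2. the sweeper is set down and the release button is pressed fully down (value of joint release above 0.006 m and height (world z) of sweeper_grip below 0.1 m and contact force between sweeper and the fingers below 0.1 N), for 0.1 s.
3. the jaw is pulled to its second stop (value of joint jaw above 0.133 m and contact force between the fingers and jaw above 1 N), for 0.2 s.
At the end, for the whole second after the job is handed in: Fingers hold the jaw (over 1 N) drawn out at least 133 of 140 mm through the last second; button down over 6 mm; block centres in the tray (up to 6 mm short of fully in), at rest on the counter; sweeper down on the counter, let go, clear of the jaw (all of step 1 and all of step 2 and all of step 3 and contact force between sweeper and jaw below 0.1 N and linear speed of each of sweeper, block_yellow, block_pink, block_green below 0.03 m/s and contact force between jaw and block_yellow below 0.2 N and contact force between jaw and block_pink below 0.2 N and contact force between jaw and block_green below 0.2 N); the arm keeps its last pose, push and grip.
It fails at once if the hand or arm touches a block (contact force between any of the fingers, the arm and block_yellow above 0.3 N or contact force between any of the fingers, the arm and block_pink above 0.3 N or contact force between any of the fingers, the arm and block_green above 0.3 N).
It fails at once if the jaw is pushed against a block (contact force between jaw and block_yellow above 0.5 N or contact force between jaw and block_pink above 0.5 N or contact force between jaw and block_green above 0.5 N).
It fails at once if a bystander is shoved more than 30 mm (distance of any of pot_green, pot_brown, mug, jar, bowl, gift_box from where it was at the start of the episode above 0.03 m).
It also fails if it takes over 72 s, if anything falls off the work surface, if the arm or the gripper's body presses on something with over 40 N, if the wrist force passes 120 N, or if a joint passes its speed limit or range.

### The arm

A 6-joint arm with a two-finger parallel gripper is mounted at the origin on the work surface. World frame = base frame: x ahead of the robot, y to its left, z up, the work surface at z = 0. Lengths are in mm, angles in degrees, forces in N, time in s.
With the tool pointing down it reaches from about 350 to 850 mm from the base axis. Payload 8.1 kg.
Tool frame: the origin (TCP) lies midway between the tips of the shut fingers; the grasp point (between the pads) lies 19 mm behind it; x points along the fingers, z is the direction in which the jaws open and shut, and the axes are right-handed (so a half turn about x gives the same grasp; the last joint's range is limited). The gripper opens to 85 mm and grips with 20 to 120 N. Pads are 22 mm wide; open, the fingers measure 114 mm over their backs; the gripper's body (76 mm by 85 mm) begins 54 mm behind the grasp point. The pads swing forward as they close: fully open they stand 13 mm farther back than shut.
Start: joints at [-77.43, 7.471, 85.268, -0, 87.261, -4.893], TCP at [180.082, -572.342, 231.292] pointing down, gripper open.
Joint ranges: [-169.43, 169.43], [-51.17, 129.36], [1.28, 143.12], [-76.62, 256.62], [0, 156.53], [-152.29, 152.29]. Speed limits (degrees/s): [136.94, 136.94, 159.86, 180, 180, 180].

### API

Orientations are given as [roll, pitch, yaw] about the fixed x, y, z axes, in that order (R = Rz(yaw) Ry(pitch) Rx(roll)).
In Python, from bench import r gives the robot as it stands. The module is installed in compiled form; this text tells all that it offers.
- The arm moves only by the tool servo_tool, never from a script. Its argument "commands" is a list that holds one entry, the list of rows, each a list of 7 numbers: the closure in counts, from 0 (fully open) to 255 (shut), then the shift along the tool's x, y, z in cm, then the turn, a rotation vector about the tool's x, y, z in degrees. A call has 1 to 8 rows; each row is the pose to reach, as a shift and turn from the pose commanded when the call began, along the tool's axes at that moment; what a row does not reach only later rows make up. A row lasts 1/10 s, in which the tool goes at most 50 mm and 8.59 degrees, less where a joint would pass 70% of its speed; a pose out of reach is approached as far as the arm can. A call with a gripper value outside its range is refused whole. The fingers move at their own pace and stop on an object; "force" is the grip in N (left out, the last holds). Time passes only in rows, so rows that repeat a pose let the fingers close. It gives the time, the measured TCP pose, the force and the opening at its end, in the units of the state.
- r.sense(): the state, without advancing time (a new reading comes with each control period).
- r.snapshot(name): name is "scene" or "top"; returns (picture, depth): 420x560x3 uint8, red, green, blue; 420x560 float32, mm along the optical axis (not along the pixel's ray), 0 where there is no reading.
- r.calibration(name): a dict with "fx", "fy", "cx", "cy" (pixels), "pose" (4x4, takes a point from camera to world coordinates). Camera axes: x right, y down, z forward; pixel columns grow to the right and rows downward; lengths in mm; the calibration is good to about 2 mm. A picture is of the moment at which its call begins. calibration takes no time and is no camera call.
- r.hand_in(): hands the job in, once; it reports no verdict.
The state is a dict: "time": time; "joint_pos": joint angles; "qd": joint speeds; "joint_efforts": joint torques, N m; "tool_pos": TCP position; "tcp_rot": TCP orientation; "ft_force": force on the tool from outside, world axes, zero at the start; "wrist_torque": the same for the moment, N m; "finger_gap": finger opening in mm.
Only numpy, scipy, OpenCV 4.12 (cv2) and the standard library are available. Lean on these libraries where they do the work, as an engineer would, in place of code of your own. Each camera call takes 0.05 s, during which the arm holds its last target.

## Working session

There is one attempt and no reset: what is moved stays moved. The work goes in short steps, Python scripts to look and compute and a tool call to move; the robot and the scene stay as the last step left them, time stands still between calls to the robot, and variables do not carry over. Pictures are saved under pics/ and viewed, and the job is handed in when it is done.

Besides the shell and the picture viewer there is one more tool, called after "Request:" in YAML: its name, and indented under it one key for each argument. servo_tool: Moves the arm, as the interface text tells. Its arguments: {"type":"object","properties":{"commands":{"type":"array","items":{"type":"array","items":{"type":"array","items":{"type":"number"}}}},"force":{"type":"number"}},"required":["commands"]}

```bash
mkdir -p pics
python3 - <<'E'
from bench import r
import cv2,numpy as np
print(r.sense())
for n in("scene","top"):
    p,d=r.snapshot(n); cv2.imwrite(f"pics/{n}0.png",p[:,:,::-1]); np.savez(f"{n}0.npz",p=p,d=d)
    c=r.calibration(n); print(n,{k:np.round(v,3) for k,v in c.items()}, (d>0).mean())
E
```

```text
{'time': 0.0, 'joint_pos': array([-7.74307619e+01,  7.51505675e+00,  8.53280786e+01, -2.42427678e-03,
        8.72612025e+01, -4.89100809e+00]), 'qd': array([-0.09596851,  0.04096702,  0.02896121,  0.08937389,  0.08232517,
        0.06963029]), 'joint_efforts': array([-2.19921778e-03, -5.69396710e+01, -5.00559318e+01, -5.73685120e-04,
        1.42698051e-02, -1.89511417e-05]), 'tool_pos': array([ 179.93584949, -571.81927467,  230.25646862]), 'tcp_rot': array([176.43837625,  89.89563411, 103.89874048]), 'ft_force': array([-1.15153289, -0.54981448,  0.62727501]), 'wrist_torque': array([-0.0196782 ,  0.02196794, -0.05363759]), 'finger_gap': 85.27974801210992}
scene {'fx': np.float64(500.675), 'fy': np.float64(500.675), 'cx': np.float64(269.186), 'cy': np.float64(204.976), 'pose': array([[ 2.810000e-01,  7.930000e-01, -5.400000e-01,  1.187758e+03],
       [ 9.600000e-01, -2.390000e-01,  1.490000e-01, -2.724030e+02],
       [-1.100000e-02, -5.600000e-01, -8.280000e-01,  1.227663e+03],
       [ 0.000000e+00,  0.000000e+00,  0.000000e+00,  1.000000e+00]])} 0.9960544217687075
top {'fx': np.float64(505.514), 'fy': np.float64(505.514), 'cx': np.float64(279.106), 'cy': np.float64(207.719), 'pose': array([[-1.000000e-03, -9.970000e-01,  8.300000e-02,  2.828670e+02],
       [-1.000000e+00,  0.000000e+00, -1.300000e-02, -6.111100e+01],
       [ 1.300000e-02, -8.300000e-02, -9.960000e-01,  1.907337e+03],
       [ 0.000000e+00,  0.000000e+00,  0.000000e+00,  1.000000e+00]])} 0.9962627551020408
```

View pics/scene0.png

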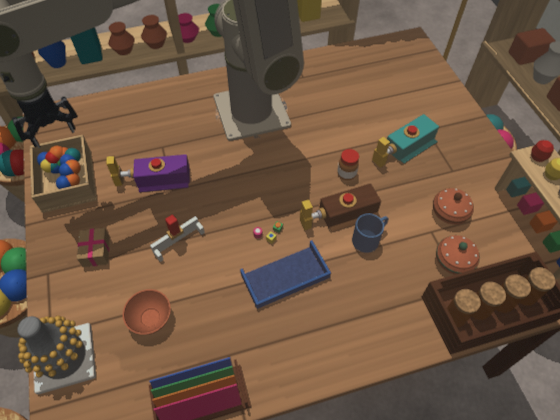

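View pics/top0.png

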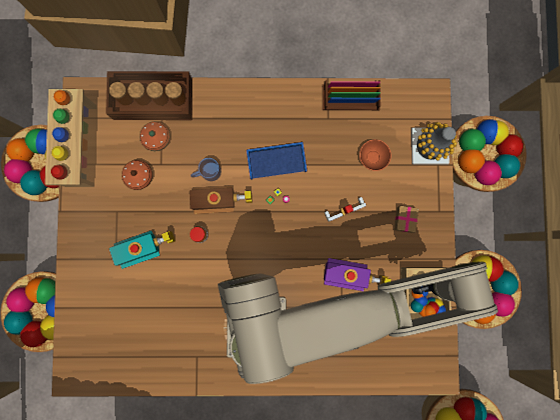

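Run:
```python
import cv2,numpy as np
a=np.load("scene0.npz")["p"][:,:,::-1]; b=np.load("top0.npz")["p"][:,:,::-1]
cv2.imwrite("pics/s1.png",cv2.resize(a[170:310,140:400],None,fx=3,fy=3,interpolation=cv2.INTER_CUBIC))
cv2.imwrite("pics/t1.png",cv2.resize(b[135:225,180:380],None,fx=4,fy=4,interpolation=cv2.INTER_CUBIC))
```

```text
(no output)
```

View pics/s1.png

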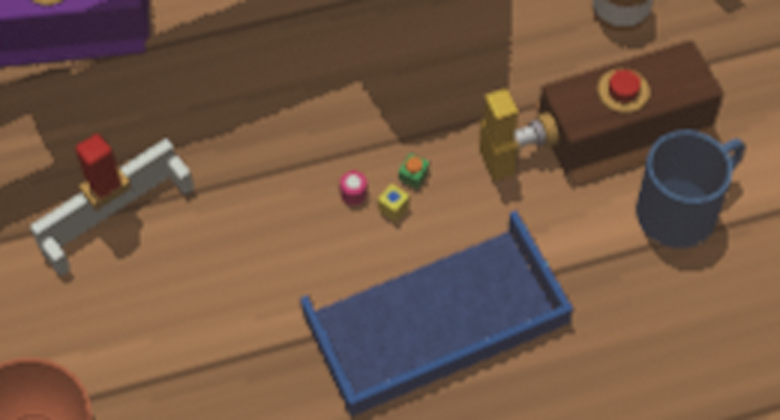

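View pics/t1.png

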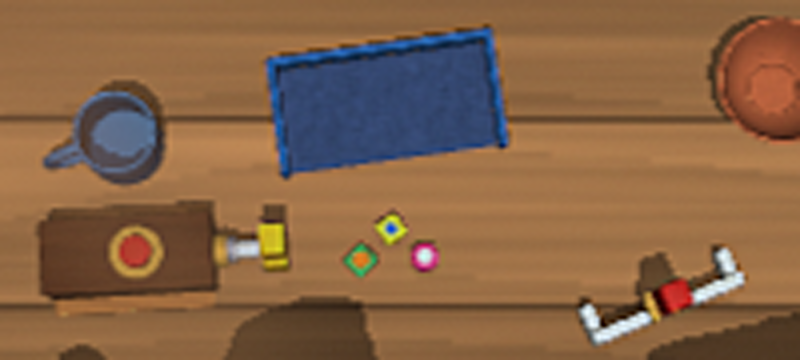

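```bash
cat > h.py <<'E'
import cv2,numpy as np
from bench import r
def load(n,t): 
    z=np.load(f"{n}{t}.npz"); return z["p"],z["d"]
def snap(n,t):
    p,d=r.snapshot(n); np.savez(f"{n}{t}.npz",p=p,d=d); cv2.imwrite(f"pics/{n}{t}.png",p[:,:,::-1]); return p,d
def ray(n,uv):
    c=r.calibration(n); uv=np.atleast_2d(uv).astype(float)
    v=np.c_[(uv[:,0]-c["cx"])/c["fx"],(uv[:,1]-c["cy"])/c["fy"],np.ones(len(uv))]
    return c["pose"][:3,3], v@c["pose"][:3,:3].T
def plane(n,uv,z):
    o,v=ray(n,uv); return o+v*((z-o[2])/v[:,2])[:,None]
def tri(a,b):
    o1,v1=ray("scene",a);o2,v2=ray("top",b);v1=v1[0];v2=v2[0]
    A=np.c_[v1,-v2];s=np.linalg.lstsq(A,o2-o1,rcond=None)[0]
    p=o1+v1*s[0];q=o2+v2*s[1];return (p+q)/2,np.linalg.norm(p-q)
def pts(n,d,m):
    v,u=np.nonzero(m&(d>0)); o,w=ray(n,np.c_[u,v]); return o+w*d[v,u][:,None]
def mask(p,lo,hi,box,):
    h=cv2.cvtColor(p,cv2.COLOR_RGB2HSV); m=cv2.inRange(h,np.array(lo),np.array(hi))>0
    x0,y0,x1,y1=box; k=np.zeros_like(m);k[y0:y1,x0:x1]=1; return m&k
def cen(m):
    v,u=np.nonzero(m); return np.array([u.mean(),v.mean()]),len(u)
E
python3 - <<'E'
from h import *
ps,ds=load("scene",0);pt,dt=load("top",0)
B={"s":(140,170,400,310),"t":(180,135,380,225)}
C=dict(pink=((150,90,80),(178,255,255)),green=((45,90,60),(85,255,255)),yel=((22,140,90),(35,255,255)))
bs=(240,215,300,250);bt=(262,183,296,208)
for k,(lo,hi) in C.items():
    a,na=cen(mask(ps,lo,hi,bs));b,nb=cen(mask(pt,lo,hi,bt))
    print(k,a.round(1),na,b.round(1),nb,tri(a,b),plane("scene",a,15)[0],plane("top",b,15)[0])
red=((0,140,60),(8,255,255))
for k,bs,bt in(("sw",(160,210,190,245),(335,198,360,220)),("btn",(335,190,360,210),(205,190,222,206)),("jaw",(295,195,320,235),(240,180,256,205))):
    lo,hi=((20,120,60),(36,255,255)) if k=="jaw" else red
    ma=mask(ps,lo,hi,bs);mb=mask(pt,lo,hi,bt)
    a,na=cen(ma);b,nb=cen(mb);P=pts("scene",ds,ma);Q=pts("top",dt,mb)
    print(k,a.round(1),na,b.round(1),nb,tri(a,b))
    for X in(P,Q):
        zt=np.percentile(X[:,2],95); T=X[X[:,2]>zt-6]; print("  top z",zt,T.mean(0).round(1),T.min(0).round(),T.max(0).round(),len(T))
E
```

```text
pink [257.4 232.5] 59 [286. 199.] 28 (array([ 473.6448135 , -111.52282131,    8.3404949 ]), np.float64(0.4372827467747628)) [ 477.49578848 -112.61329027   15.        ] [ 473.02465947 -111.13371102   15.        ]
green [277.3 227.6] 32 [269.4 199.5] 24 (array([471.69159336, -50.3470428 ,   3.55429522]), np.float64(3.5010491839789903)) [477.99251064 -54.1131742   15.        ] [470.98879049 -48.72548825  15.        ]
yel [270.7 237.3] 43 [277.5 191.9] 29 (array([500.28289334, -79.79908291,   9.41076498]), np.float64(1.0382722142418268)) [503.31867355 -81.18588376  15.        ] [499.76747584 -79.24163569  15.        ]
sw [172.2 224.2] 200 [348.5 208.3] 54 (array([ 431.45369377, -334.45635791,   91.15020813]), np.float64(0.7000874412683512))
  top z 119.33769148905431 [ 432.6 -332.7  116.9] [ 418. -346.  113.] [ 446. -318.  124.] 74
  top z 121.8827549870811 [ 430.3 -332.6  119.6] [ 420. -343.  116.] [ 441. -319.  126.] 30
btn [347.7 197.9] 89 [213.3 197.4] 49 (array([472.97539587, 154.87704344,  69.08965834]), np.float64(1.1615164840314147))
  top z 80.05721681906084 [475.5 153.7  76.7] [460. 140.  74.] [491. 166.  84.] 54
  top z 83.15966502366834 [472.6 152.5  80.9] [459. 141.  77.] [484. 162.  86.] 16
jaw [306.3 208.4] 117 [247.6 196. ] 72 (array([477.58608999,  29.91768184,  75.94138959]), np.float64(0.5552071355521434))
  top z 108.49940223292606 [482.6  27.9 105.9] [468.  18. 103.] [496.  39. 113.] 55
  top z 112.27759672391659 [480.9  29.7 110.1] [467.  20. 107.] [492.  38. 115.] 19
```

Run:
```python
from h import *
ps,ds=load("scene",0);pt,dt=load("top",0)
def cloud(lo,hi,bs,bt,zr):
    out=[]
    for n,p,d,b in(("scene",ps,ds,bs),("top",pt,dt,bt)):
        X=pts(n,d,mask(p,lo,hi,b)); X=X[(X[:,2]>zr[0])&(X[:,2]<zr[1])]; out.append(X)
    return out
def rect(X): 
    (c,s,a)=cv2.minAreaRect(X[:,:2].astype(np.float32)); return np.round(c,1),np.round(s,1),round(a,1),len(X)
# tray wall tops
for X in cloud((105,90,40),(125,255,255),(235,235,335,310),(240,138,312,182),(20,45)): print("tray walls",rect(X))
for X in cloud((105,60,20),(125,255,255),(235,235,335,310),(240,138,312,182),(-10,45)): print("tray all",rect(X), np.percentile(X[:,2],[5,50,95]).round())
for X in cloud((0,0,0),(25,255,110),(310,180,385,230),(186,180,238,215),(52,72)): print("house",rect(X),np.median(X[:,2]))
for X in cloud((0,0,130),(179,70,255),(145,215,210,262),(322,190,372,224),(34,56)): print("blade",rect(X),np.median(X[:,2]))
# image-only tray corners
for n,p,b in(("scene",ps,(235,235,335,310)),("top",pt,(240,138,312,182))):
    m=mask(p,(105,60,20),(125,255,255),b).astype(np.uint8)
    c=max(cv2.findContours(m,0,1)[0],key=cv2.contourArea); q=cv2.approxPolyDP(c,4,True)[:,0]; print(n,q.tolist()); print(plane(n,q,30).round(), plane(n,q,0).round())
for b,nm in(((186,180,238,215),"brown"),):
    pass
```

```text
tray walls (array([590.3, -81. ]), array([175. , 214.3]), 8.6, 464)
tray walls (array([619.9, -75.2]), array([110.4, 214. ]), 8.1, 224)
tray all (array([590.2, -80.4]), array([175. , 215.6]), 8.6, 2600) [-3.  2. 31.]
tray all (array([619. , -74.5]), array([111.9, 215.6]), 8.1, 1626) [-6.  2. 31.]
house (array([474. , 148.8]), array([199.2, 129. ]), 69.7, 971) 59.772903228760924
house (array([473.2, 163.8]), array([ 70.7, 161. ]), 3.7, 655) 60.46608112807189
blade (array([ 433.2, -332.6]), array([ 34.4, 148.3]), 22.4, 166) 44.851326779997976
blade (array([ 434. , -331.5]), array([ 36.7, 148.7]), 23.7, 103) 45.417476587809006
scene [[311, 241], [324, 273], [310, 248], [246, 274], [241, 269], [256, 304], [329, 274]]
[[ 555.   19.   30.]
 [ 657.   21.   30.]
 [ 575.   10.   30.]
 [ 601. -178.   30.]
 [ 583. -187.   30.]
 [ 690. -175.   30.]
 [ 663.   32.   30.]] [[ 539.   27.    0.]
 [ 643.   28.    0.]
 [ 560.   17.    0.]
 [ 586. -175.    0.]
 [ 567. -184.    0.]
 [ 677. -172.    0.]
 [ 650.   40.    0.]]
top [[302, 142], [248, 149], [250, 178], [305, 171]]
[[ 687. -172.   30.]
 [ 660.   32.   30.]
 [ 550.   24.   30.]
 [ 577. -182.   30.]] [[ 694. -173.    0.]
 [ 666.   33.    0.]
 [ 555.   25.    0.]
 [ 582. -184.    0.]]
```

```bash
cat >> h.py <<'E'
from scipy.spatial.transform import Rotation as Ro
def cur():
    s=r.sense(); return s["tool_pos"],Ro.from_euler("xyz",s["tcp_rot"],degrees=True)
def down(yz):  # tool x down, tool z at world heading yz deg
    a=np.radians(yz);x=np.array([0,0,-1.]);z=np.array([np.cos(a),np.sin(a),0]);return Ro.from_matrix(np.c_[x,np.cross(z,x),z])
def delta(P,R,frm=None):
    p,Rc=frm or cur(); return (Rc.inv().apply(np.array(P)-p)/10).round(2),(Rc.inv()*R).as_rotvec(degrees=True).round(1)
E
python3 - <<'E'
from h import *
p,R=cur(); M=R.as_matrix(); print(M.round(3)); print("z heading",np.degrees(np.arctan2(M[1,2],M[0,2])), "time",r.sense()["time"])
for yz in (23,-157,113,-67): print(yz,delta((431.5,-333.5,69),down(yz)))
E
```

```text
[[-0.     0.954  0.3  ]
 [ 0.002  0.3   -0.954]
 [-1.     0.    -0.002]]
z heading -72.53485246945074 time 0.1
23 (array([ 16.16,  31.14, -15.16]), array([-95.5,  -0.1,  -0.1]))
-157 (array([ 16.16,  31.14, -15.16]), array([84.5, -0.1,  0.1]))
113 (array([ 16.16,  31.14, -15.16]), array([ 1.745e+02, -0.000e+00,  1.000e-01]))
-67 (array([ 16.16,  31.14, -15.16]), array([-5.5, -0.1, -0. ]))
```

Request:
servo_tool:
  commands:
    - [[0,6,31.1,-15.2,-5.5,0,0],[0,6,31.1,-15.2,-5.5,0,0],[0,6,31.1,-15.2,-5.5,0,0],[0,6,31.1,-15.2,-5.5,0,0],[0,6,31.1,-15.2,-5.5,0,0],[0,6,31.1,-15.2,-5.5,0,0],[0,6,31.1,-15.2,-5.5,0,0],[0,6,31.1,-15.2,-5.5,0,0]]
  force: 50

```text
time: 0.9
tool_pos: [433.9, -328.9, 169.4]
tcp_rot: [169.4, 89.8, 102.7]
ft_force: [-0.8, 0.0, -0.1]
finger_gap: 85.6
```

Request:
servo_tool:
  commands:
    - [[0,0,0,0,0,0,0],[0,0,0,0,0,0,0],[0,0,0,0,0,0,0]]

```text
time: 1.2
tool_pos: [430.3, -335.2, 171.5]
tcp_rot: [-21.1, 90.0, -88.3]
ft_force: [-0.1, 0.2, -0.2]
finger_gap: 85.5
```

Run:
```python
from h import *
s=r.sense();print(s["time"],s["tool_pos"],s["joint_pos"].round(1))
print(delta((431.5,-333.5,69),down(-67)))
for n in("scene","top"): snap(n,1)
a=load("scene",1)[0][:,:,::-1];cv2.imwrite("pics/s2.png",cv2.resize(a[150:290,100:300],None,fx=4,fy=4,interpolation=2))
```

```text
1.2 [ 430.3068735  -335.23443188  171.5294583 ] [-43.3   1.1  98.3  -0.   80.6  23.9]
(array([10.25,  0.18, -0.12]), array([-0.1,  0. ,  0. ]))
```

View pics/s2.png

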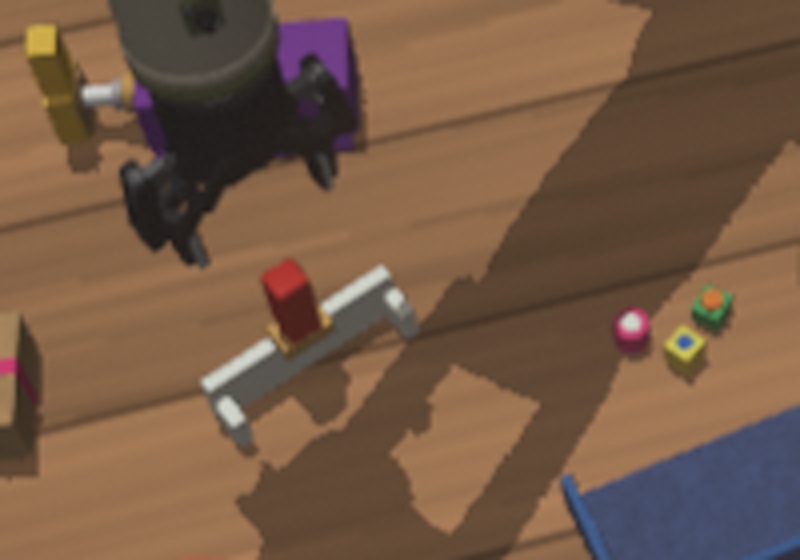

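Request:
servo_tool:
  commands:
    - [[0,4,0.1,-0.1,0,0,0],[0,7,0.1,-0.1,0,0,0],[0,9,0.1,-0.1,0,0,0],[0,10.2,0.1,-0.1,0,0,0],[0,10.2,0.1,-0.1,0,0,0],[255,10.2,0.1,-0.1,0,0,0],[255,10.2,0.1,-0.1,0,0,0],[255,10.2,0.1,-0.1,0,0,0]]

```text
time: 2.1
tool_pos: [432.5, -333.5, 70.8]
tcp_rot: [23.9, 89.9, -43.2]
ft_force: [0.1, -0.6, -1.0]
finger_gap: 43.7
```

Request:
servo_tool:
  commands:
    - [[255,0,0,0,0,0,0],[255,0,0,0,0,0,0],[255,0,0,0,0,0,0],[255,0,0,0,0,0,0]]

```text
time: 2.5
tool_pos: [432.3, -333.2, 70.3]
tcp_rot: [24.9, 89.9, -42.2]
ft_force: [0.2, 1.0, 5.1]
finger_gap: 25.9
```

Run:
```python
from h import *
s=r.sense();print(s["time"],s["tool_pos"],s["finger_gap"],s["ft_force"])
for n in("scene","top"): snap(n,2)
a=load("scene",2)[0][:,:,::-1];cv2.imwrite("pics/s3.png",cv2.resize(a[150:290,100:300],None,fx=4,fy=4,interpolation=2))
```

```text
2.5 [ 432.31146488 -333.23334581   70.33269391] 25.866109202681294 [0.2111635  0.99265925 5.0975587 ]
```

View pics/s3.png

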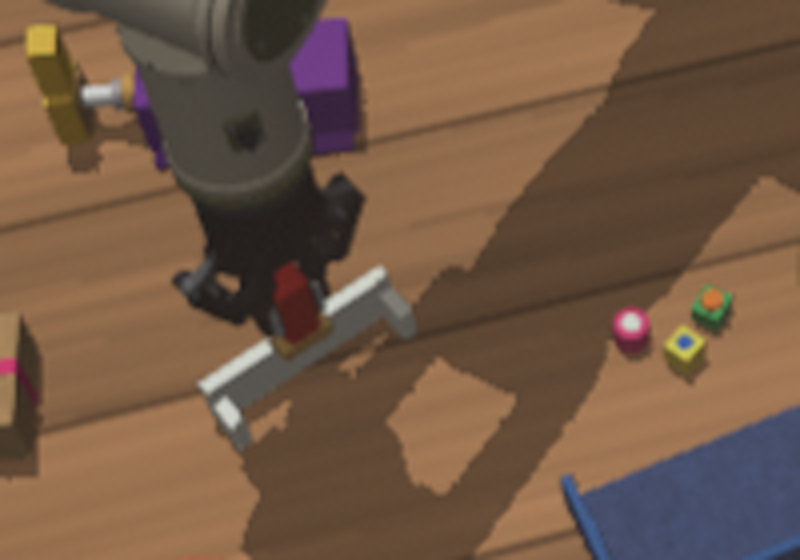

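Run:
```python
from h import *
o=np.array([617.5,-75.3]);a=np.radians(8);ex=np.array([np.cos(a),np.sin(a)]);ey=np.array([-ex[1],ex[0]])
for x in(-190,-185,2):
    q=o+x*ex+11*ey; print(x,q,delta((*q,73),down(-82)))
```

```text
-190 [427.81816283 -90.84994043] (array([ -0.29,   9.04, -22.49]), array([15. ,  0.1, -0.1]))
-185 [432.76950317 -90.15407492] (array([ -0.29,   9.53, -22.36]), array([15. ,  0.1, -0.1]))
2 [617.94963203 -64.12870504] (array([ -0.27,  27.59, -17.53]), array([15. ,  0.1, -0.1]))
```

Request:
servo_tool:
  commands:
    - [[255,-3.5,0,0,0,0,0],[255,-3.5,2.0,-5,3,0,0],[255,-3.5,4,-9,6,0,0],[255,-3.5,6,-13.5,9,0,0],[255,-3.5,8,-18,12,0,0],[255,-3.5,9.2,-22.4,15,0,0],[255,-3.5,9.2,-22.4,15,0,0],[255,-3.5,9.2,-22.4,15,0,0]]

```text
time: 3.4
tool_pos: [428.7, -89.5, 104.0]
tcp_rot: [-74.7, 90.0, -156.5]
ft_force: [-0.0, -0.5, -2.2]
finger_gap: 25.2
```

Request:
servo_tool:
  commands:
    - [[255,0,0,0,0,0,0],[255,0,0,0,0,0,0]]

```text
time: 3.6
tool_pos: [429.0, -91.6, 104.3]
tcp_rot: [-35.2, 90.0, -117.3]
ft_force: [0.2, -1.0, -2.2]
finger_gap: 25.3
```

Run:
```python
from h import *
s=r.sense();print(s["time"],s["tool_pos"],s["finger_gap"],s["ft_force"])
print(delta((430,-90.5,73),down(-82)))
for n in("scene","top"): snap(n,3)
a=load("scene",3)[0][:,:,::-1];cv2.imwrite("pics/s4.png",cv2.resize(a[150:310,180:380],None,fx=3.7,fy=3.7,interpolation=2))
a=load("top",3)[0][:,:,::-1];cv2.imwrite("pics/t4.png",cv2.resize(a[135:255,190:360],None,fx=4,fy=4,interpolation=2))
```

```text
3.6 [429.03206685 -91.60737055 104.25803591] 25.323657270448987 [ 0.16178219 -0.98781828 -2.21537382]
(array([ 3.13,  0.11, -0.1 ]), array([-0.1,  0. ,  0. ]))
```

View pics/s4.png

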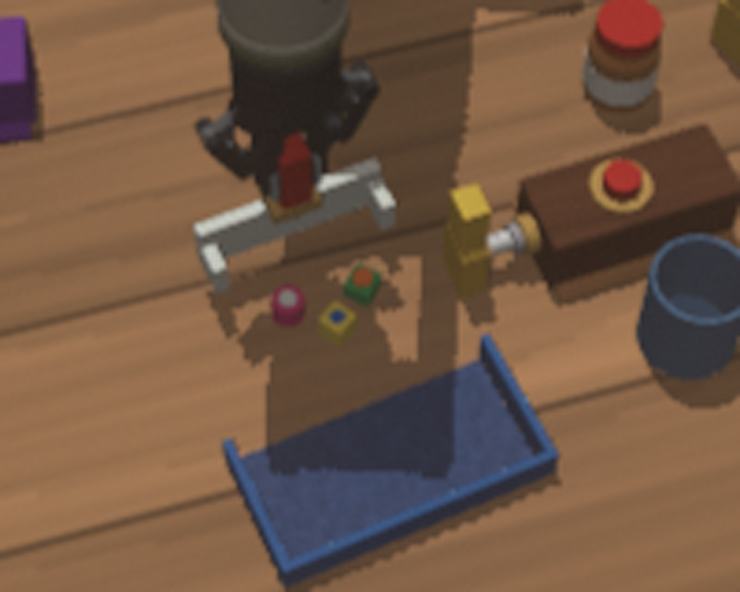

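View pics/t4.png

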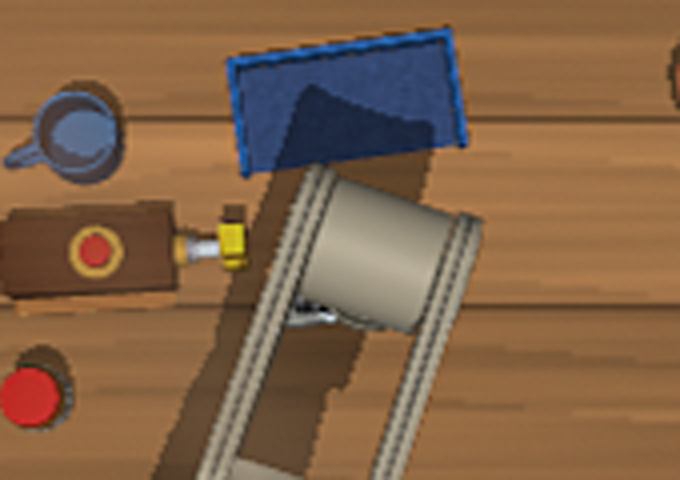

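Request:
servo_tool:
  commands:
    - [[255,1.5,0.1,-0.1,0,0,0],[255,3.1,0.1,-0.1,0,0,0],[255,3.1,0.8,-0.1,0,0,0],[255,3.1,1.8,-0.1,0,0,0],[255,3.1,2.8,-0.1,0,0,0],[255,3.1,3.8,-0.1,0,0,0],[255,3.1,4.8,-0.1,0,0,0],[255,3.1,5.8,-0.1,0,0,0]]

```text
time: 4.5
tool_pos: [487.4, -81.4, 73.5]
tcp_rot: [64.4, 90.0, -17.6]
ft_force: [-1.1, -0.6, -1.4]
finger_gap: 25.3
```

Run:
```python
from h import *
s=r.sense();print(s["time"],s["tool_pos"],s["finger_gap"],s["ft_force"])
for n in("scene",): snap(n,4)
a=load("scene",4)[0][:,:,::-1];cv2.imwrite("pics/s5.png",cv2.resize(a[150:310,180:380],None,fx=3.7,fy=3.7,interpolation=2))
```

```text
4.5 [487.38728813 -81.35931178  73.48128889] 25.260244139808965 [-1.05654185 -0.61270739 -1.41688526]
```

View pics/s5.png

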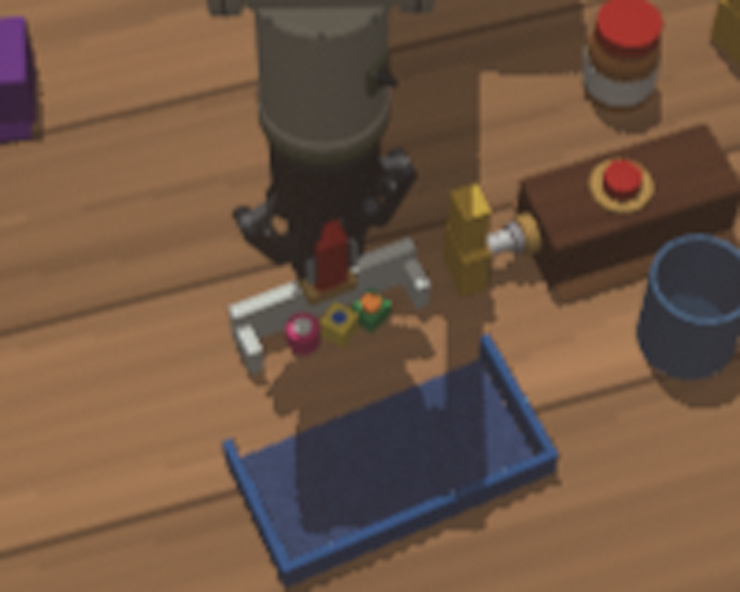

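Request:
servo_tool:
  commands:
    - [[255,0,1,0,0,0,0],[255,0,2,0,0,0,0],[255,0,3,0,0,0,0],[255,0,4,0,0,0,0],[255,0,5,0,0,0,0],[255,0,6,0,0,0,0],[255,0,7,0,0,0,0],[255,0,8,0,0,0,0]]

```text
time: 5.35
tool_pos: [566.3, -70.4, 73.3]
tcp_rot: [-42.2, 90.0, -124.2]
ft_force: [-0.9, -0.4, -1.6]
finger_gap: 25.5
```

Request:
servo_tool:
  commands:
    - [[255,0,1,0,0,0,0],[255,0,2,0,0,0,0],[255,0,3,0,0,0,0],[255,0,4,0,0,0,0],[255,0,4.7,0,0,0,0],[255,0,5.0,0,0,0,0],[255,0,5.2,0,0,0,0],[255,0,5.2,0,0,0,0]]

```text
time: 6.15
tool_pos: [617.1, -63.3, 73.3]
tcp_rot: [-98.5, 90.0, 179.5]
ft_force: [-0.5, 0.4, -2.2]
finger_gap: 25.3
```

Run:
```python
from h import *
s=r.sense();print(s["time"],s["tool_pos"],s["finger_gap"],s["ft_force"])
for n in("scene",): snap(n,5)
a=load("scene",5)[0][:,:,::-1];cv2.imwrite("pics/s6.png",cv2.resize(a[150:310,180:380],None,fx=3.7,fy=3.7,interpolation=2))
```

```text
6.15 [617.0670977  -63.25872624  73.25586613] 25.31947500089679 [-0.50196928  0.3601302  -2.21065343]
```

View pics/s6.png

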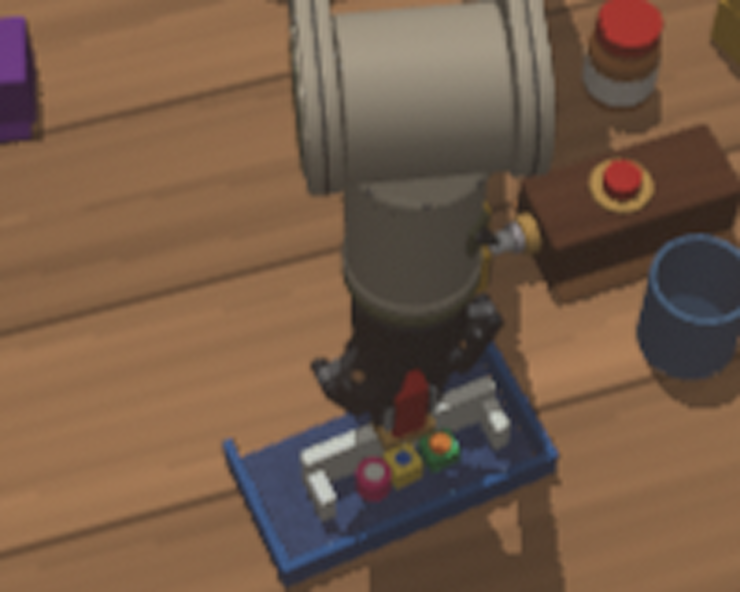

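Run:
```python
from h import *
f=((np.array([617.5,-63.5,73.3])),down(-82))
print(delta((432,-333,140),down(-67),f))
```

```text
(array([ -6.67, -22.12,  24.11]), array([-15.,  -0.,   0.]))
```

Request:
servo_tool:
  commands:
    - [[255,0,-0.6,0,0,0,0],[255,0,-1,0,0,0,0],[255,-2,-1,0,0,0,0],[255,-5,-1,0,0,0,0],[255,-7,-1,0,0,0,0],[255,-7,-1,0,0,0,0]]

```text
time: 6.8
tool_pos: [609.1, -65.2, 147.5]
tcp_rot: [71.0, 89.6, -11.1]
ft_force: [1.0, -0.9, -1.1]
finger_gap: 25.2
```

Run:
```python
from h import *
s=r.sense();print(s["time"],s["tool_pos"],s["finger_gap"],s["ft_force"])
print(delta((432,-333,143),down(-67)))
for n in("scene","top"): snap(n,6)
a=load("scene",6)[0][:,:,::-1];cv2.imwrite("pics/s7.png",cv2.resize(a[150:310,180:380],None,fx=3.7,fy=3.7,interpolation=2))
```

```text
6.8 [609.13198127 -65.21581988 147.49375091] 25.249794548922523 [ 1.01806021 -0.86849068 -1.13188818]
(array([  0.37, -21.25,  24.07]), array([-15. ,   0.2,  -0.3]))
```

View pics/s7.png

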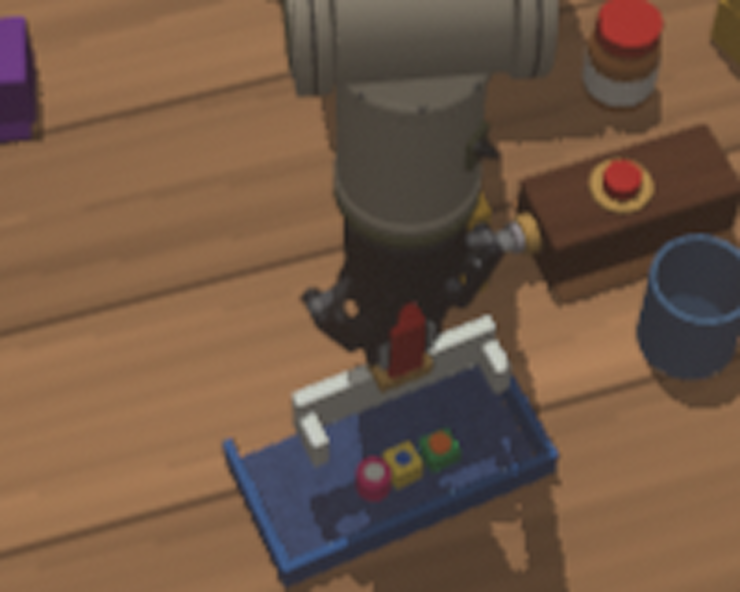

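Blocks sit well inside the tray. Carry the sweeper back.

Request:
servo_tool:
  commands:
    - [[255,0.2,-3,3.4,-2,0,0],[255,0.2,-6,6.8,-4,0,0],[255,0.2,-9,10.2,-6,0,0],[255,0.2,-12,13.6,-8,0,0],[255,0.2,-15,17,-10.5,0,0],[255,0.2,-18,20.4,-13,0,0],[255,0.2,-21.2,24.1,-15,0,0],[255,0.2,-21.2,24.1,-15,0,0]]

```text
time: 7.7
tool_pos: [426.1, -336.4, 139.1]
tcp_rot: [-114.7, 89.8, 178.0]
ft_force: [0.2, 0.2, -2.4]
finger_gap: 25.5
```

Request:
servo_tool:
  commands:
    - [[255,0,0,0,0,0,0],[255,0,0,0,0,0,0],[255,0,0,0,0,0,0]]

```text
time: 8.0
tool_pos: [431.0, -331.2, 140.5]
tcp_rot: [-168.5, 89.9, 124.6]
ft_force: [-0.2, 0.0, -2.8]
finger_gap: 25.4
```

Run:
```python
from h import *
s=r.sense();print(s["time"],s["tool_pos"],s["finger_gap"],s["ft_force"])
print(delta((432,-333,71),down(-67)))
```

```text
8.0 [ 430.9690948  -331.22431777  140.50179056] 25.40950507330416 [-2.15162314e-01  1.25727885e-03 -2.80105442e+00]
(array([6.95, 0.03, 0.21]), array([ 0.1, -0.1,  0. ]))
```

Request:
servo_tool:
  commands:
    - [[255,3,0,0,0,0,0],[255,5,0,0,0,0,0],[255,6.2,0,0,0,0,0],[255,6.7,0,0,0,0,0],[255,6.8,0,0,0,0,0],[255,6.9,0,0,0,0,0],[255,6.9,0,0,0,0,0]]

```text
time: 8.7
tool_pos: [431.2, -333.2, 73.3]
tcp_rot: [25.0, 89.9, -42.1]
ft_force: [0.9, -0.1, -2.3]
finger_gap: 25.4
```

Request:
servo_tool:
  commands:
    - [[255,0.1,0,0,0,0,0],[255,0.15,0,0,0,0,0],[255,0.15,0,0,0,0,0]]

```text
time: 9.0
tool_pos: [430.6, -332.8, 71.0]
tcp_rot: [24.0, 90.0, -43.0]
ft_force: [-0.3, -0.2, -2.0]
finger_gap: 25.7
```

Request:
servo_tool:
  commands:
    - [[255,0.1,0,0,0,0,0],[255,0.1,0,0,0,0,0]]

```text
time: 9.2
tool_pos: [430.7, -332.9, 70.4]
tcp_rot: [19.9, 90.0, -47.2]
ft_force: [-1.4, 1.4, 4.2]
finger_gap: 25.5
```

Contact with the counter (force rises to +4 N). Release and rise.

Request:
servo_tool:
  commands:
    - [[0,-0.05,0,0,0,0,0],[0,-0.05,0,0,0,0,0],[0,-0.05,0,0,0,0,0],[0,-0.05,0,0,0,0,0],[0,-0.05,0,0,0,0,0],[0,-0.05,0,0,0,0,0]]

```text
time: 9.8
tool_pos: [430.5, -332.7, 70.2]
tcp_rot: [-175.4, 90.0, 117.5]
ft_force: [1.0, 1.0, 0.2]
finger_gap: 85.7
```

Request:
servo_tool:
  commands:
    - [[0,-1,0,0,0,0,0],[0,-3,0,0,0,0,0],[0,-7,0,0,0,0,0],[0,-11,0,0,0,0,0],[255,-12,0,0,0,0,0],[255,-12,0,0,0,0,0]]

```text
time: 10.4
tool_pos: [431.9, -333.9, 193.8]
tcp_rot: [24.2, 89.7, -42.9]
ft_force: [-1.2, 0.3, -0.1]
finger_gap: 58.7
```

Run:
```python
from h import *
s=r.sense();print(s["time"],s["tool_pos"],s["finger_gap"],s["joint_pos"])
for yz in(3.7,-86,-67): print(delta((474,153.5,130),down(yz)))
for n in("scene","top"): snap(n,7)
```

```text
10.4 [ 431.91154736 -333.94223054  193.76481497] 58.68068470032826 [-4.30922511e+01 -5.13635975e-02  9.70574847e+01  1.31482115e-03
  8.26604129e+01  2.39427953e+01]
(array([  6.2 ,  22.88, -43.27]), array([-70.7,   0.3,   0.1]))
(array([  6.2 ,  22.88, -43.27]), array([19. ,  0.3, -0.2]))
(array([  6.2 ,  22.88, -43.27]), array([-0. ,  0.3, -0.1]))
```

View pics/scene7.png

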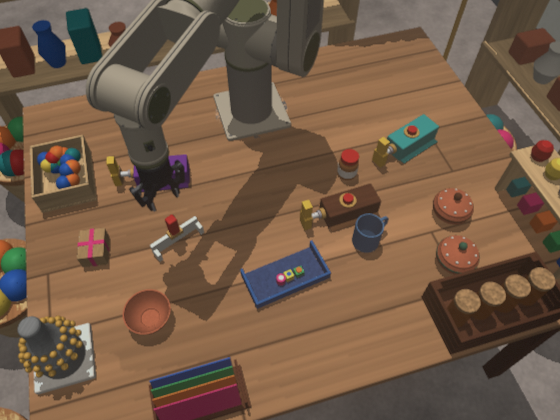

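Request:
servo_tool:
  commands:
    - [[255,2,2.3,-4.3,-7,0,0],[255,4,4.6,-8.7,-14,0,0],[255,4,6.9,-13,-21,0,0],[255,4,9.2,-17.3,-28,0,0],[255,4,11.5,-21.6,-35,0,0],[255,4,13.8,-26,-42,0,0],[255,4,16,-30.3,-49,0,0],[255,4,18.3,-34.6,-56,0,0]]

```text
time: 11.3
tool_pos: [462.2, 59.3, 148.1]
tcp_rot: [-168.2, 89.8, -179.0]
ft_force: [1.3, 0.2, 0.5]
finger_gap: -0.3
```

Run:
```python
from h import *
M=down(-67);f=(np.array([432,-333.5,193.5])+M.apply([40,183,-346]),M*Ro.from_rotvec([-56,0,0],degrees=True))
print(delta((474,153.5,130),down(3.7),f))
```

```text
(array([ 2.35,  9.69, -0.99]), array([-14.7,   0. ,   0. ]))
```

Request:
servo_tool:
  commands:
    - [[255,0,4.8,-0.5,-7,0,0],[255,0,9.7,-1,-14.7,0,0],[255,0,9.7,-1,-14.7,0,0],[255,1,9.7,-1,-14.7,0,0],[255,2.4,9.7,-1,-14.7,0,0],[255,2.4,9.7,-1,-14.7,0,0],[255,2.4,9.7,-1,-14.7,0,0],[255,2.4,9.7,-1,-14.7,0,0]]

```text
time: 12.1
tool_pos: [473.0, 153.5, 126.3]
tcp_rot: [-92.8, 90.0, -89.2]
ft_force: [-0.7, -0.2, 0.4]
finger_gap: 0.2
```

Run:
```python
from h import *
s=r.sense();print(s["time"],s["tool_pos"],s["ft_force"])
print(delta((474,153.5,66),down(3.7)))
for n in("scene",): snap(n,8)
a=load("scene",8)[0][:,:,::-1];cv2.imwrite("pics/s9.png",cv2.resize(a[120:270,270:430],None,fx=4,fy=4,interpolation=2))
```

```text
12.1 [472.98900317 153.4943892  126.31908123] [-0.69884566 -0.21370559  0.3786131 ]
(array([ 6.03, -0.01,  0.1 ]), array([-0.1, -0. ,  0. ]))
```

View pics/s9.png

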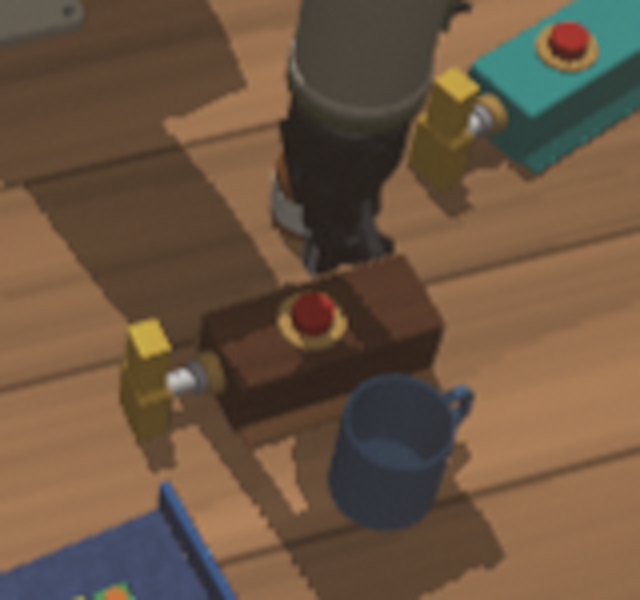

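Request:
servo_tool:
  commands:
    - [[255,2.5,0,0.1,0,0,0],[255,4.2,0,0.1,0,0,0],[255,5,0,0.1,0,0,0],[255,5.4,0,0.1,0,0,0],[255,5.7,0,0.1,0,0,0],[255,5.9,0,0.1,0,0,0],[255,5.9,0,0.1,0,0,0]]

```text
time: 12.85
tool_pos: [474.6, 154.6, 68.1]
tcp_rot: [9.1, 89.9, 12.7]
ft_force: [-0.3, -0.1, -1.0]
finger_gap: -0.3
```

Request:
servo_tool:
  commands:
    - [[255,0.15,0,0,0,0,0],[255,0.3,0,0,0,0,0],[255,0.3,0,0,0,0,0]]

```text
time: 13.15
tool_pos: [474.9, 154.7, 67.8]
tcp_rot: [1.8, 89.9, 5.5]
ft_force: [-14.6, -4.6, 28.3]
finger_gap: 0.1
```

Run:
```python
from h import *
for n in("scene",): snap(n,9)
s=r.sense();print(s["time"],s["tool_pos"],s["ft_force"])
a=load("scene",9)[0][:,:,::-1];cv2.imwrite("pics/s10.png",cv2.resize(a[120:270,270:430],None,fx=4,fy=4,interpolation=2))
```

```text
13.2 [474.85398654 154.71658534  67.75925872] [-13.83932625  -4.70650169  29.36880918]
```

View pics/s10.png

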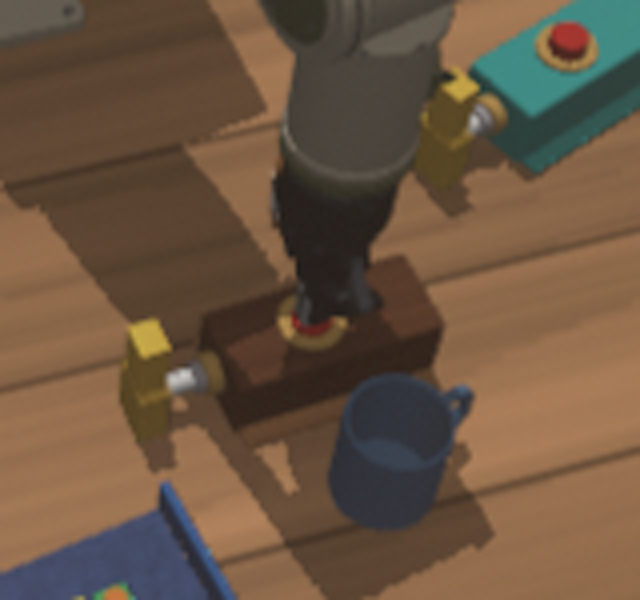

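Request:
servo_tool:
  commands:
    - [[255,-1,0,0,0,0,0],[255,-4,0,0,0,0,0],[255,-8,0,0,0,0,0],[0,-9,0,0,0,0,0],[0,-9,0,0,0,0,0]]

```text
time: 13.7
tool_pos: [475.9, 155.0, 157.2]
tcp_rot: [9.5, 89.7, 13.2]
ft_force: [-0.1, 0.3, 0.4]
finger_gap: 28.1
```

Run:
```python
from h import *
s=r.sense();print(s["time"],s["tool_pos"])
print(delta((481.7,29,158),down(3.7)))
p,d=snap("scene",10)
m=mask(p,(0,140,60),(8,255,255),(335,190,360,212)); X=pts("scene",d,m); 
if len(X): print(len(X),np.percentile(X[:,2],[50,80,95]))
cv2.imwrite("pics/s11.png",cv2.resize(p[120:270,270:430,::-1],None,fx=4,fy=4,interpolation=2))
```

```text
13.7 [475.88937395 154.99691127 157.19263734]
(array([ -0.09, -12.61,  -0.23]), array([-0. ,  0.3, -0.1]))
71 [67.40831282 69.80044809 71.5217338 ]
```

View pics/s11.png

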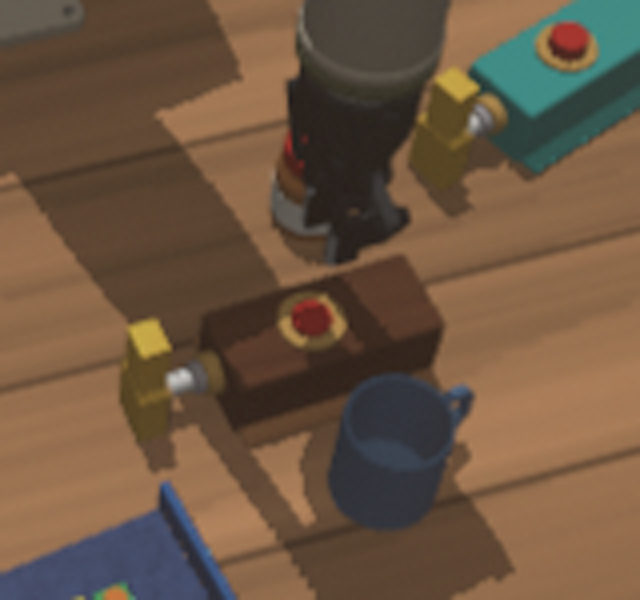

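Button is down (about 8 mm lower, visibly sunk). Move over the jaw.

Request:
servo_tool:
  commands:
    - [[0,0,-4.3,-0.1,0,0,0],[0,0,-8.6,-0.2,0,0,0],[0,0,-12.6,-0.2,0,0,0],[0,0,-12.6,-0.2,0,0,0],[0,0,-12.6,-0.2,0,0,0],[0,0,-12.6,-0.2,0,0,0]]

```text
time: 14.35
tool_pos: [479.1, 29.4, 153.0]
tcp_rot: [160.1, 89.9, 163.8]
ft_force: [0.4, 0.0, 0.1]
finger_gap: 85.5
```

Run:
```python
from h import *
s=r.sense();print(s["time"],s["tool_pos"],s["finger_gap"])
print(delta((481.7,29,63),down(3.7)))
p,d=snap("scene",11)
cv2.imwrite("pics/s12.png",cv2.resize(p[120:270,250:410,::-1],None,fx=4,fy=4,interpolation=2))
```

```text
14.35 [479.12226543  29.36367868 153.02230108] 85.5004419515798
(array([ 9.  , -0.06,  0.27]), array([-0. , -0.1, -0. ]))
```

View pics/s12.png

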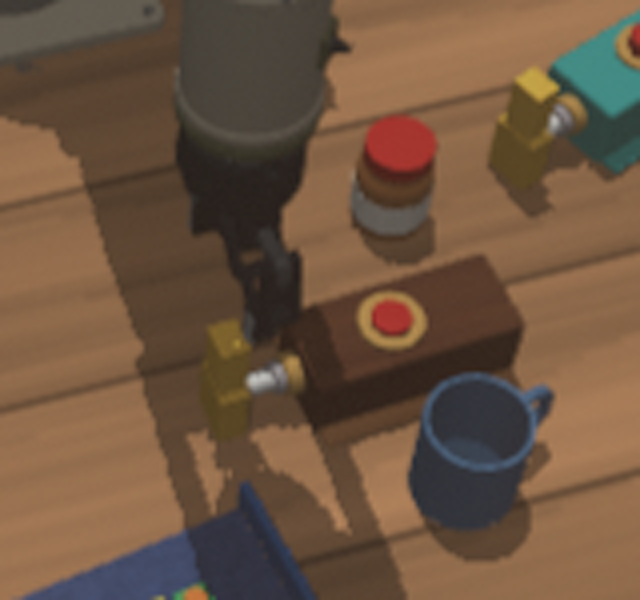

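Request:
servo_tool:
  commands:
    - [[0,3,0,0.2,0,0,0],[0,6,0,0.2,0,0,0],[0,8,0,0.2,0,0,0],[0,9,0,0.2,0,0,0],[0,9,0,0.2,0,0,0],[255,9,0,0.2,0,0,0],[255,9,0,0.2,0,0,0],[255,9,0,0.2,0,0,0]]
  force: 80

```text
time: 15.2
tool_pos: [482.9, 28.8, 65.7]
tcp_rot: [-5.6, 89.9, -2.0]
ft_force: [-0.1, -0.0, -0.6]
finger_gap: 44.2
```

Request:
servo_tool:
  commands:
    - [[255,0,0,0,0,0,0],[255,0,0,0,0,0,0],[255,0,0,0,0,0,0],[255,0,0,0,0,0,0]]

```text
time: 15.6
tool_pos: [481.9, 28.6, 65.4]
tcp_rot: [-19.6, 90.0, -16.0]
ft_force: [-6.2, 0.0, 8.7]
finger_gap: 27.2
```

Run:
```python
from h import *
s=r.sense();print(s["time"],s["tool_pos"],s["finger_gap"],s["ft_force"])
p,d=snap("scene",12)
cv2.imwrite("pics/s13.png",cv2.resize(p[120:270,250:410,::-1],None,fx=4,fy=4,interpolation=2))
```

```text
15.6 [481.94250867  28.61684026  65.42972504] 27.213961870394705 [-6.19524767  0.04258979  8.70029043]
```

View pics/s13.png

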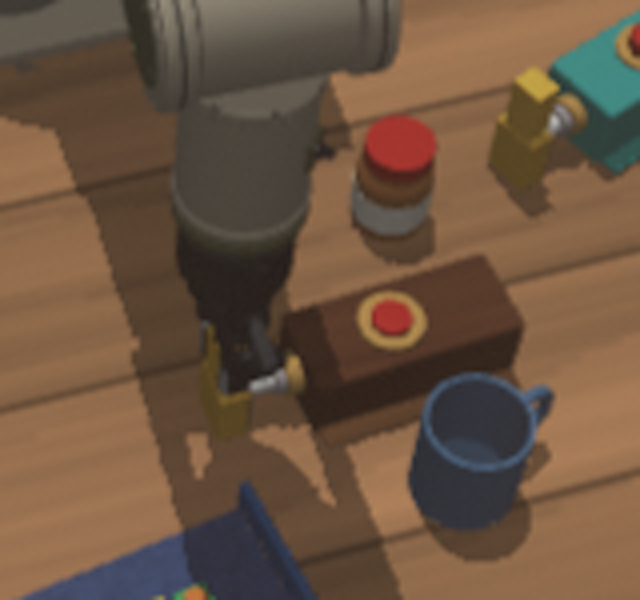

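Request:
servo_tool:
  commands:
    - [[255,0,-1,0,0,0,0],[255,0,-2,0,0,0,0],[255,0,-3,0,0,0,0],[255,0,-4,0,0,0,0],[255,0,-5,0,0,0,0],[255,0,-6,0,0,0,0],[255,0,-7,0,0,0,0],[255,0,-8,0,0,0,0]]

```text
time: 16.45
tool_pos: [486.6, -50.9, 65.3]
tcp_rot: [128.3, 89.9, 132.0]
ft_force: [-8.1, 5.3, 10.9]
finger_gap: 27.1
```

Run:
```python
from h import *
s=r.sense();print(s["time"],s["tool_pos"],s["finger_gap"],s["ft_force"])
p,d=snap("scene",13)
cv2.imwrite("pics/s14.png",cv2.resize(p[120:310,200:400,::-1],None,fx=3.1,fy=3.1,interpolation=2))
```

```text
16.45 [486.58626758 -50.85967685  65.33878443] 27.078009433722897 [-8.1222628   5.30209278 10.9133993 ]
```

View pics/s14.png

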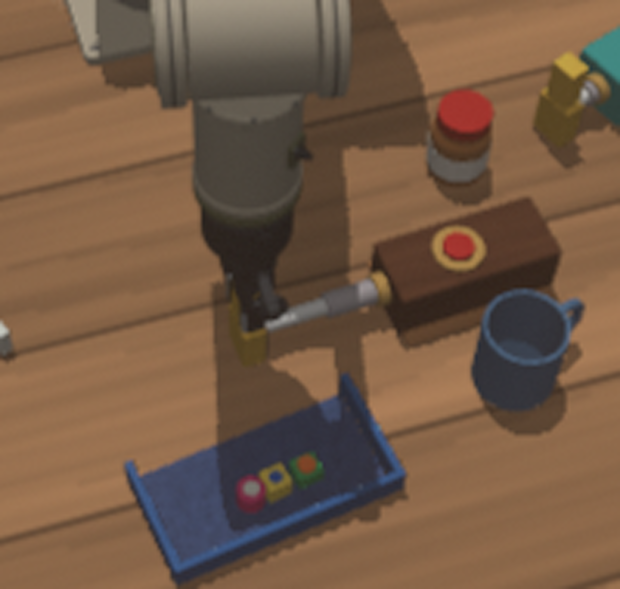

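Request:
servo_tool:
  commands:
    - [[255,0,-1,0,0,0,0],[255,0,-2,0,0,0,0],[255,0,-3,0,0,0,0],[255,0,-4,0,0,0,0],[255,0,-5,0,0,0,0],[255,0,-5.6,0,0,0,0],[255,0,-5.8,0,0,0,0],[255,0,-5.8,0,0,0,0]]

```text
time: 17.3
tool_pos: [490.0, -108.9, 65.3]
tcp_rot: [145.0, 89.9, 148.7]
ft_force: [-10.2, 4.1, 14.2]
finger_gap: 27.3
```

Request:
servo_tool:
  commands:
    - [[255,0,-0.1,0,0,0,0],[255,0,-0.2,0,0,0,0],[255,0,-0.3,0,0,0,0],[255,0,-0.3,0,0,0,0]]

```text
time: 17.7
tool_pos: [490.2, -111.3, 65.3]
tcp_rot: [131.8, 89.9, 135.5]
ft_force: [-10.4, 6.4, 13.9]
finger_gap: 27.3
```

Run:
```python
from h import *
s=r.sense();print(s["time"],s["tool_pos"],s["finger_gap"],s["ft_force"])
p,d=snap("scene",14)
print(s["tool_pos"][:2]-[481.94,28.6])
cv2.imwrite("pics/s15.png",cv2.resize(p[120:310,140:400,::-1],None,fx=3,fy=3,interpolation=2))
```

```text
17.7 [ 490.1511321  -111.2690094    65.30463443] 27.31720201369313 [-10.38288588   6.40455509  13.93058018]
[   8.2111321 -139.8690094]
```

View pics/s15.png

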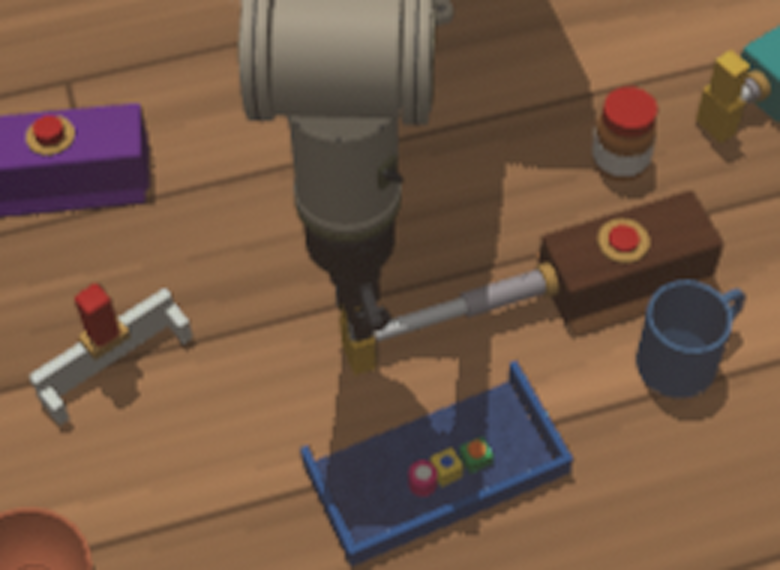

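Request:
servo_tool:
  commands:
    - [[255,0,-0.1,0,0,0,0],[255,0,-0.2,0,0,0,0],[255,0,-0.2,0,0,0,0],[255,0,-0.2,0,0,0,0]]

```text
time: 18.15
tool_pos: [490.2, -111.4, 65.2]
tcp_rot: [111.0, 89.7, 114.7]
ft_force: [-10.8, 16.9, 15.9]
finger_gap: 27.4
```

Run:
```python
from h import *
p,d=snap("scene",15)
o=np.array([617.5,-75.3]);a=np.radians(8);E=np.array([[np.cos(a),np.sin(a)],[-np.sin(a),np.cos(a)]])
for k,lo,hi in(("pink",(150,90,60),(178,255,255)),("green",(45,90,40),(85,255,255)),("yel",(22,140,60),(35,255,255))):
    c,n=cen(mask(p,lo,hi,(265,262,310,290))); print(k,n,(E@(plane("scene",c,13)[0,:2]-o)).round(1))
s=r.sense();print(s["tool_pos"],s["ft_force"],s["time"])
r.hand_in()
```

```text
pink 72 [ 14.2 -20.6]
green 31 [13.5 33.5]
yel 40 [14.   4.7]
[ 490.13236538 -111.39623225   65.20644409] [-11.23270079  16.38396518  16.26197483] 18.2
the job is handed in; nothing more can be done
```

The job is handed in after 18.2 s, with every step done in order. No check failed or disagreed at the end, but the hand-in reports no verdict, so these are my own readings.

- **Blocks:** I swept all three in one pass. In the tray's frame they sit at x of about +14 mm and y of −21 (pink), +5 (yellow) and +34 mm (green). That is well inside the limits, and only the sweeper touched them.
- **Sweeper:** It is back about where it started, standing on the counter and let go. It is some 200 mm clear of the jaw.
- **Button:** It went down to its hard bottom (28 N, fingertips at 67.8 mm). Measured afterwards it was about 8 mm lower, and it stayed down.
- **Jaw:** I gripped it with an 80 N grip setting and drew it out 140 mm, past the click. The last 2 mm of pull moved it no further and the force rose to about 16 N, so it is against the second stop, and the hand is still holding it.
- **Bystanders:** None appeared moved in the camera pictures; I did not measure their positions.

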